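# Kit the parts for one cylinder rebuild

## Robot

A 6-joint arm with a two-finger parallel gripper is mounted at the origin on a cart in front of the work surface, level with it; the furniture and walls round the work are solid. World frame = base frame: x ahead of the robot, y to its left, z up, the work surface at z = 0. Lengths are in m, angles in rad, forces in N, time in s.
With the tool pointing down it reaches from about 0.425 to 0.95 m from the base axis. Payload 3.5 kg.
Tool frame: the origin (TCP) lies between the finger pads; the fingertips stand 19 mm ahead of it and the grasp point (between the pads) is the TCP; y points along the fingers, z is the direction in which the jaws open and shut, and the axes are right-handed (so a half turn about y gives the same grasp; the last joint's range is limited). The gripper opens to 85 mm and grips with 20 to 120 N. Pads are 22 mm wide; open, the fingers measure 114 mm over their backs; the gripper's body (76 mm by 85 mm) begins 54 mm behind the grasp point. The pads swing forward as they close: fully open they stand 13 mm farther back than shut.
Start: joints at [1.046, 0.286, 1.577, -0, 1.279, -0.15], TCP at [0.247, 0.628, 0.25] pointing down, gripper open.
Joint ranges: [-2.77, 2.77], [-0.9, 2.22], [0.21, 2.48], [-1.53, 4.67], [0.24, 2.81], [-2.84, 2.84]. Speed limits (rad/s): [2.79, 2.79, 3.14, 3.14, 3.14, 3.14].

## Interface

Orientations are given as a unit quaternion [x, y, z, w].
In Python, from plant import get_state, read_camera, camera_model, sign_off gives the robot as it stands.
- The arm moves only by the tool carry_out, never from a script. Its argument "moves" is a list of rows, each a list of 7 numbers: the turn, a rotation vector about the tool's x, y, z in rad, then the shift along the tool's x, y, z in m, then the closure, from -1 (fully open) to 1 (shut). In form: [[wx, wy, wz, dx, dy, dz, jaw], ...]. A call has 1 to 10 rows; each row shifts and turns the commanded pose from where the row before left it, along the tool's axes as they then stand; what a row does not reach is not made up. A row lasts 1/8 s, in which the tool goes at most 62.5 mm and 10.7 degrees, less where a joint would pass 70% of its speed; a pose out of reach is approached as far as the arm can. A call is refused whole if a number of a shift passes 0.0625 or a number of a turn 0.188, either way. A call with a gripper value outside its range is refused whole. The fingers move at their own pace and stop on an object; "squeeze" is the grip in N (left out, the last holds). Time passes only in rows, so rows that do not move let the fingers close. It gives the time, the measured TCP pose, the force and the opening at its end, in the units of the state.
- get_state(): the state, without advancing time (a new reading comes with each control period).
- read_camera(name): name is "scene" or "top" or "wrist"; returns the picture (384x512x3 uint8, blue, green, red); there is no depth.
- camera_model(name): a dict with "camera_matrix" (3x3 intrinsics, pixels), "D" ([k1, k2, p1, p2, k3] as OpenCV has them; the pictures are not rectified), "pose" (4x4, takes a point from camera to world coordinates). Camera axes: x right, y down, z forward; pixel columns grow to the right and rows downward; lengths in m; the calibration is good to about 2 mm. A picture is of the moment at which its call begins: read the wrist's pose just before it. camera_model takes no time and is no camera call; for the wrist camera it gives the pose at the moment of the call.
- sign_off(): hands the job in, once; it reports no verdict.
The state is a dict: "time": time; "qpos": joint angles; "dq": joint speeds; "joint_efforts": joint torques, N m; "eef_pos": TCP position; "tcp_rot": TCP orientation; "contact_force": force on the tool from outside, world axes, zero at the start; "wrist_torque": the same for the moment, N m; "opening": opening from 0.0 (shut) to 1.0 (fully open).
Only numpy, scipy, OpenCV 4.12 (cv2) and the standard library are available. Lean on these libraries where they do the work, as an engineer would, in place of code of your own. Each camera call takes 0.05 s, during which the arm holds its last target. There are 200 camera calls.

## Task

Make up the kit for rebuilding one air cylinder: put the longer of the two piston rods, the piston, the end cap and the elbow fitting each into the recess of its own shape in the kit tray (long slot, round, large square, small square), resting on the recess floor (cap and piston flat, as they lie now; the elbow may stand or lie). Leave the shorter rod and the straight fitting where they are, set the parts down rather than dropping them, and let go of everything at the end.

Things in the scene. Friction and masses are not known exactly. Their poses are not given: they have to be found in the camera images.
- long_rod_mid (a point): Centre of the longer piston rod: bright steel, lying on the bench, 148 mm long, 16 mm thick, with a thinner thread at one end (the last 18 mm at -y); its y axis runs along the rod, z up; the centre is 8 mm above its underside. Belongs in the long slot, either way round. 0.2 kg.
- short_rod_mid (a point): Centre of the shorter piston rod, a look-alike: 128 mm long, 16 mm thick, otherwise the same; y along it. Does not belong in the kit; leave it.
- piston_mid (a point): Centre of the piston: white disc with a black seal round its rim, 40 mm diameter, 14 mm high, lying flat; the centre is 7 mm above its underside; z up. 0.05 kg.
- end_cap_mid (a point): End cap: light metal square plate 56 x 56 mm, 12 mm thick, with a round collar on top that brings it to 18 mm; the point is the middle of the plate, 6 mm above its underside; x, y along its sides, z up. 0.11 kg.
- elbow_mid (a point): Centre of the elbow air fitting: black body with a blue ring that faces sideways (about its -x), standing on a brass hexagon; 24 (x) x 15 (y) x 30 (z) mm; the centre is 15 mm above its underside. It can be gripped across its y, 15 mm wide. Light (0.03 kg) and easily tipped towards the blue ring.
- straight_mid (a point): Centre of the straight air fitting, a look-alike: blue ring on top, black body, brass foot, 15 x 15 x 42 mm, standing; the centre is 21 mm above its underside. Does not belong in the kit; leave it.
- rod_recess: Fixed black foam insert in the grey tray, 64 x 272 x 14 mm, with a 4 mm deep recess, yellow floor: a slot 34 mm (x) by 170 mm (y). Origin: centre of its underside, 5 mm above the bench; the recess is centred on it, its floor 10 mm, the insert's top 14 mm above the origin. x, y along its sides, z up. Tray 176 x 292 mm, rim 17 mm above the bench; this insert fills the side nearest the robot, the three square ones the other.
- cap_recess: Fixed black foam insert in the grey tray, 88 x 88 x 14 mm, with a 4 mm deep recess, yellow floor: a square of 74 mm, for the end cap. Origin: centre of its underside, 5 mm above the bench; the recess is centred on it, its floor 10 mm, the insert's top 14 mm above the origin. x, y along its sides, z up. The square inserts lie in a row, in any order, 92 mm apart.
- piston_recess: Fixed black foam insert in the grey tray, 88 x 88 x 14 mm, with a 4 mm deep recess, yellow floor: a circle of 58 mm, for the piston. Origin: centre of its underside, 5 mm above the bench; the recess is centred on it, its floor 10 mm, the insert's top 14 mm above the origin. x, y along its sides, z up. The square inserts lie in a row, in any order, 92 mm apart.
- elbow_recess: Fixed black foam insert in the grey tray, 88 x 88 x 14 mm, with a 4 mm deep recess, yellow floor: a square of 46 mm, for the elbow fitting. Origin: centre of its underside, 5 mm above the bench; the recess is centred on it, its floor 10 mm, the insert's top 14 mm above the origin. x, y along its sides, z up. The square inserts lie in a row, in any order, 92 mm apart.
Things that resemble listed ones, but are neither listed nor needed, are in the scene too. What is shaped like the part that bears end_cap_mid but blue or yellow is not meant.

How it is judged:
At the end, for the whole second after the job is handed in: Long rod (16 mm, 0.25 rad), piston, end cap (14 mm) and elbow (17 mm; standing or lying) are centred in their own recesses, on its floor (to 1.5 mm; piston, cap tilt under 0.08 rad), released, at rest; short rod and straight fitting within 20 mm of their starts, not tipped (horizontal distance between long_rod_mid and rod_recess below 0.016 m and z of long_rod_mid in the frame of rod_recess below 0.0195 m and linear speed of each of long_rod, piston, end_cap, elbow, short_rod, straight below 0.02 m/s and angle between the y axis of long_rod_mid and the y axis of rod_recess, either way round below 0.25 rad and horizontal distance between piston_mid and piston_recess below 0.014 m and z of piston_mid in the frame of piston_recess below 0.0185 m and angle between each of piston_mid, end_cap_mid's own z axis and vertical below 0.08 rad and horizontal distance between end_cap_mid and cap_recess below 0.014 m and z of end_cap_mid in the frame of cap_recess below 0.0175 m and horizontal distance between elbow_mid and elbow_recess below 0.017 m and z of elbow_mid in the frame of elbow_recess below 0.0265 m and distance of each of short_rod_mid, straight_mid from where it was at the start of the episode below 0.02 m and angle between each of short_rod_mid, straight_mid's own z axis and vertical below 0.1 rad); the robot touches nothing.
It fails at once if the long rod is dropped (falls free faster than 0.9 m/s, about 4 cm) (linear speed of long_rod above 0.9 m/s and contact force between the fingers and long_rod below 0.05 N).
It fails at once if the piston is dropped (falls free faster than 0.9 m/s, about 4 cm) (linear speed of piston above 0.9 m/s and contact force between the fingers and piston below 0.05 N).
It fails at once if the end cap is dropped (falls free faster than 0.9 m/s, about 4 cm) (linear speed of end_cap above 0.9 m/s and contact force between the fingers and end_cap below 0.05 N).
It fails at once if the elbow is dropped (falls free faster than 0.9 m/s, about 4 cm) (linear speed of elbow above 0.9 m/s and contact force between the fingers and elbow below 0.05 N).
It also fails if it takes over 104 s, if anything falls off the work surface, if the arm or the gripper's body presses on something with over 40 N, if the wrist force passes 120 N, or if a joint passes its speed limit or range.

## Working session

There is one attempt and no reset: what is moved stays moved. The work goes in short steps, Python scripts to look and compute and a tool call to move; the robot and the scene stay as the last step left them, time stands still between calls to the robot, and variables do not carry over. Pictures are saved under pics/ and viewed, about 12 in all and at most 16, crops included, and the job is handed in when it is done.

Besides the shell and the picture viewer there is one more tool, called after "Call:" by a JSON object that holds its "api" and its "payload". carry_out: Moves the arm, as the interface text tells. Its arguments: {"type":"object","properties":{"moves":{"type":"array","items":{"type":"array","items":{"type":"number"}}},"squeeze":{"type":"number"}},"required":["moves"]}

```bash
mkdir -p pics; ls; cat > h.py <<'E'
import numpy as np, cv2
from plant import get_state, read_camera, camera_model, sign_off
def snap(name,out,crop=None,scale=1):
    m=camera_model(name); im=read_camera(name); np.savez(f'pics/{out}.npz',im=im,K=m['camera_matrix'],D=m['D'],P=m['pose'])
    cv2.imwrite(f'pics/{out}.png',im); return im
def crop(out,x0,y0,x1,y1,s,new):
    im=np.load(f'pics/{out}.npz')['im'][y0:y1,x0:x1]
    cv2.imwrite(f'pics/{new}.png',cv2.resize(im,None,fx=s,fy=s,interpolation=cv2.INTER_CUBIC))
def px2w(out,uv,z):
    d=np.load(f'pics/{out}.npz'); K,D,P=np.array(d['K'],float),np.array(d['D'],float),np.array(d['P'])
    n=cv2.undistortPoints(np.array(uv,float).reshape(-1,1,2),K,D).reshape(-1,2)
    r=np.c_[n,np.ones(len(n))]@P[:3,:3].T; o=P[:3,3]
    z=np.broadcast_to(z,len(n)); return o+r*((z-o[2])/r[:,2])[:,None]
def w2px(out,pts):
    d=np.load(f'pics/{out}.npz'); K,D,P=np.array(d['K'],float),np.array(d['D'],float),np.array(d['P']); Q=np.linalg.inv(P)
    return cv2.projectPoints(np.array(pts,float),cv2.Rodrigues(Q[:3,:3])[0],Q[:3,3],K,D)[0].reshape(-1,2)
E
python3 - <<'E'
from h import *
s=get_state(); print({k:np.round(v,4).tolist() for k,v in s.items()})
a=snap('top','top0'); b=snap('scene','sc0')
print(np.round(camera_model('top')['pose'],3), camera_model('top')['camera_matrix'], np.round(camera_model('scene')['pose'],3))
print(np.round(camera_model('wrist')['pose'],3))
cv2.imwrite('pics/top0b.png',cv2.resize(a,(800,600),interpolation=cv2.INTER_CUBIC))
E
```

```text
pics
{'time': 0.0, 'qpos': [1.046, 0.2872, 1.5782, -0.0, 1.2786, -0.15], 'dq': [-0.0007, 0.0004, -0.0008, 0.0001, -0.0002, 0.0006], 'joint_efforts': [-0.0006, -40.5985, -29.2627, -0.0001, 0.0057, -0.0], 'eef_pos': [0.2467, 0.6276, 0.2489], 'tcp_rot': [0.6955, -0.132, 0.1314, -0.6939], 'contact_force': [-0.4683, 0.153, -0.2357], 'wrist_torque': [-0.0165, -0.0, -0.0131], 'opening': 1.0005}
[[ 0.012 -0.988  0.157  0.346]
 [-1.    -0.009  0.019  0.108]
 [-0.018 -0.157 -0.987  0.995]
 [ 0.     0.     0.     1.   ]] [[349.75703441   0.         253.1832523 ]
 [  0.         349.75703441 193.19203286]
 [  0.           0.           1.        ]] [[ 0.895 -0.327  0.304  0.135]
 [-0.447 -0.652  0.612 -0.646]
 [-0.002 -0.684 -0.73   0.954]
 [ 0.     0.     0.     1.   ]]
[[ 0.367  0.886  0.284  0.173]
 [ 0.93  -0.348 -0.115  0.657]
 [-0.003  0.306 -0.952  0.373]
 [ 0.     0.     0.     1.   ]]
```

View pics/top0b.png

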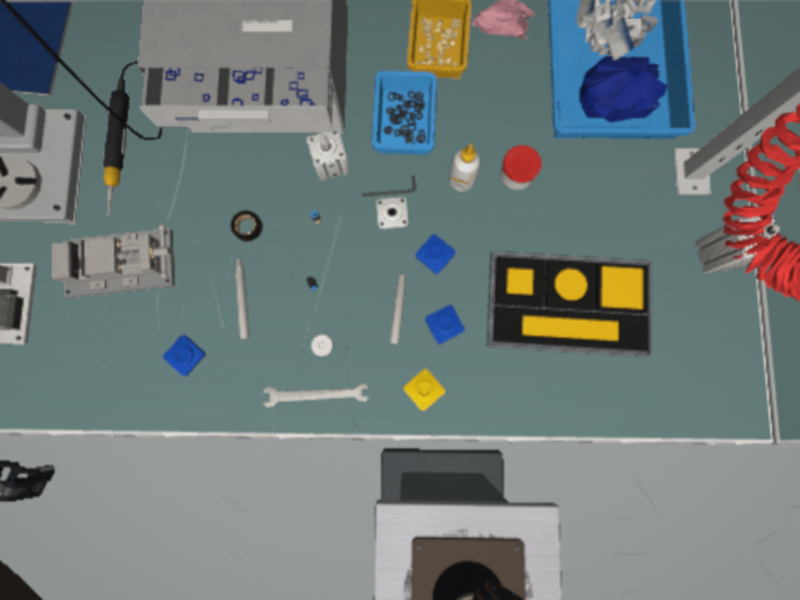

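View pics/sc0.png

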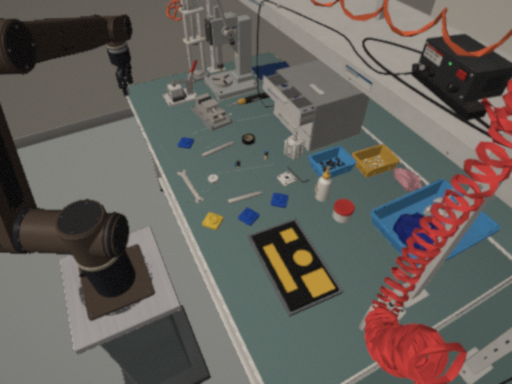

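The top view (800x600) shows the tray at about (570,303), with small square, round and large square from left to right and the slot below. Rods are at (241,300) and (398,309), the piston at (321,345), the end cap at (392,211), and two small fittings at (316,216) and (312,283). I'll enlarge those areas.

```bash
python3 - <<'E'
from h import *
crop('top0',140,105,300,225,5,'c1'); crop('top0',305,150,425,235,6,'c2')
E
```

```text
(no output)
```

View pics/c1.png

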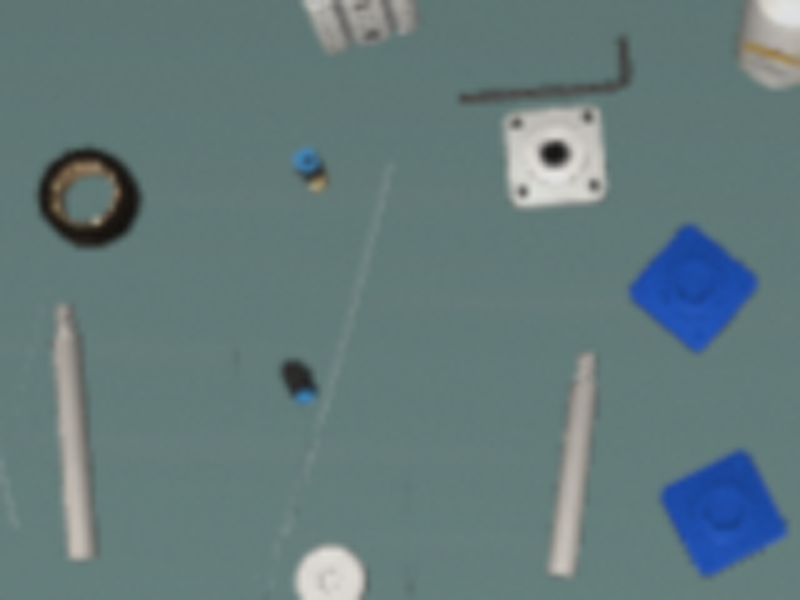

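View pics/c2.png

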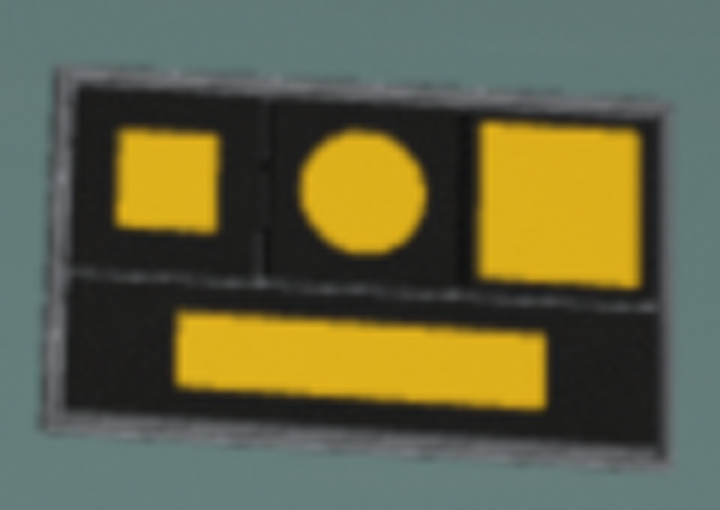

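The first crop shows the straight fitting (blue on top) at (312,170), the elbow at (298,380), the longer rod on the left from (64,303) to (80,558), the shorter rod on the right, the piston at (330,580) and the cap at (554,156). The second crop shows the recesses clearly.

```bash
python3 - <<'E'
from h import *
o=lambda p,x0,y0,s:[( x0+(u+.5)/s-.5, y0+(v+.5)/s-.5) for u,v in p]
def W(p,z): return px2w('top0',o(p,140,105,5),z)
np.set_printoptions(precision=4,suppress=True)
for n,p,zs in (('L',[(64,303),(80,558)],(.008,.012)),('S',[(588,352),(562,576)],(.008,.012))):
    w=W(p,.009); d=w[0]-w[1]; print(n,w.mean(0),np.linalg.norm(d),np.degrees(np.arctan2(d[1],d[0])))
print('piston',W([(330,580)],.014))
c=W([(505,113),(603,107),(607,203),(513,207)],.012); print('cap',c,c.mean(0),W([(553,153)],.018))
e=c[1]-c[0];print(np.degrees(np.arctan2(e[1],e[0])))
print('elbow black top',W([(292,370)],.028),'ring',W([(305,396)],.022))
print('straight ring',W([(307,160)],.042))
d=np.load('pics/top0.npz')['im']; hsv=cv2.cvtColor(d,cv2.COLOR_BGR2HSV)
m=cv2.inRange(hsv,(20,120,120),(32,255,255)); m[:,:305]=0;m[:150]=0;m[240:]=0;m[:,430:]=0
n,l,st,ce=cv2.connectedComponentsWithStats(m)
for i in range(1,n):
    if st[i,4]>50:
        cnt=cv2.findContours((l==i).astype('uint8'),0,cv2.CHAIN_APPROX_NONE)[0][0].reshape(-1,2)
        w=px2w('top0',cnt,.016)[:,:2]; r=cv2.minAreaRect(w.astype('float32')); print(st[i],px2w('top0',[ce[i]],.016),r)
print(px2w('top0',o([(62,68),(672,103),(664,462),(45,430)],305,150,6),.017))
E
```

```text
L [0.5084 0.4126 0.009 ] 0.14956363487523272 6.770398009599651
S [0.4913 0.123  0.009 ] 0.1298961657352135 -5.927458470214625
piston [[0.4227 0.2601 0.014 ]]
cap [[0.6982 0.1664 0.012 ]
 [0.7022 0.1089 0.012 ]
 [0.6438 0.1061 0.012 ]
 [0.6411 0.1608 0.012 ]] [0.6713 0.1355 0.012 ] [[0.6719 0.1377 0.018 ]]
-86.04335374106705
elbow black top [[0.5401 0.2834 0.028 ]] ring [[0.5263 0.2766 0.022 ]]
straight ring [[0.659  0.2768 0.042 ]]
[385 170  27  28 702] [[ 0.5325 -0.2824  0.016 ]] ((0.5328692197799683, -0.2824159264564514), (0.07341236621141434, 0.07510396838188171), 86.9732894897461)
[324 172  17  17 265] [[ 0.5423 -0.0979  0.016 ]] ((0.5421697497367859, -0.09655626118183136), (0.04523249715566635, 0.046842701733112335), 88.43611907958984)
[355 172  21  20 337] [[ 0.5378 -0.1897  0.016 ]] ((0.5380784273147583, -0.18964546918869019), (0.05486476793885231, 0.05698757618665695), 0.44958141446113586)
[334 202  62  16 775] [[ 0.4578 -0.1855  0.016 ]] ((0.45790067315101624, -0.18497887253761292), (0.17017510533332825, 0.035213813185691833), 86.89506530761719)
[[ 0.5967 -0.0488  0.017 ]
 [ 0.5817 -0.3372  0.017 ]
 [ 0.4117 -0.3232  0.017 ]
 [ 0.4236 -0.0382  0.017 ]]
```

```bash
cat > plan.py <<'E'
import sys, numpy as np
from plant import get_state
from scipy.spatial.transform import Rotation as R
# python3 plan.py x y z a_deg -> turn about tool y to reach jaw yaw a, then shift in turned tool axes
s=get_state(); q=R.from_quat(s['tcp_rot']); M=q.as_matrix(); p=np.array(s['eef_pos'])
cur=np.degrees(np.arctan2(M[1,2],M[0,2]))
print('t %.2f pos'%s['time'],p.round(4),'a %.2f'%cur,'tooly',M[:,1].round(4),'F',np.round(s['contact_force'],1),'open %.3f'%s['opening'],'q',np.round(s['qpos'],2))
v=list(map(float,sys.argv[1:]))
for i in range(0,len(v),4):
    t=np.array(v[i:i+3]); a=v[i+3]; r=np.radians(a); z=np.array([np.cos(r),np.sin(r),0]); x=np.array([z[1],-z[0],0])
    d=t-p; wy=-np.radians(a-cur); sh=np.array([d@x,-d[2],d@z])
    n=max(np.ceil(np.linalg.norm(sh)/.055),1); print('wy %.4f'%wy,'(rows %.1f)'%(abs(wy)/.18),'shift',sh.round(4),'n',n,'per',(sh/n).round(4)); p=t; cur=a
E
python3 plan.py 0.535 0.281 0.15 116
```

```text
t 0.10 pos [0.2468 0.6277 0.2491] a 68.53 tooly [-0.0011 -0.0019 -1.    ] F [-0.6 -0.2  0.2] open 0.999 q [ 1.05  0.29  1.58 -0.    1.28 -0.15]
wy -0.8285 (rows 4.6) shift [ 0.1071  0.0991 -0.4379] n 9.0 per [ 0.0119  0.011  -0.0487]
```

Call:
{"api": "carry_out", "payload": {"moves": [[0,-0.166,0,0,0,0,-1],[0,-0.166,0,0,0,0,-1],[0,-0.166,0,0,0,0,-1],[0,-0.166,0,0,0,0,-1],[0,-0.1645,0,0,0,0,-1],[0,0,0,0.012,0.011,-0.0487,-1],[0,0,0,0.012,0.011,-0.0487,-1],[0,0,0,0.012,0.011,-0.0487,-1],[0,0,0,0.012,0.011,-0.0487,-1],[0,0,0,0.012,0.011,-0.0487,-1]]}}

```text
time: 1.35
eef_pos: [0.4083, 0.434, 0.1945]
tcp_rot: [0.689, 0.159, -0.159, -0.689]
contact_force: [0.3, 1.0, -0.4]
opening: 1.0
```

Call:
{"api": "carry_out", "payload": {"moves": [[0,0,0,0.012,0.011,-0.0487,-1],[0,0,0,0.012,0.011,-0.0487,-1],[0,0,0,0.012,0.011,-0.0487,-1],[0,0,0,0.012,0.011,-0.0487,-1],[0,0,0,0,0,0,-1],[0,0,0,0,0,0,-1]]}}

```text
time: 2.1
eef_pos: [0.5358, 0.2816, 0.1509]
tcp_rot: [-0.689, -0.158, 0.159, 0.689]
contact_force: [0.0, -0.4, 0.2]
opening: 0.996
```

```bash
python3 plan.py; python3 - <<'E'
from h import *
im=snap('wrist','w1'); print(np.round(w2px('w1',[[.535,.281,.015],[.4227,.2601,.007],[.508,.4126,.008]]),1))
cv2.imwrite('pics/w1b.png',cv2.resize(im,(800,600),interpolation=cv2.INTER_CUBIC))
E
```

```text
t 2.10 pos [0.5358 0.2816 0.1509] a 115.97 tooly [-1.1e-03  1.0e-04 -1.0e+00] F [ 0.  -0.4  0.2] open 0.996 q [ 0.32  0.23  1.83  0.    1.08 -1.71]
[[250.9 184.7]
 [292.   38.2]
 [401.6 219.3]]
```

View pics/w1b.png

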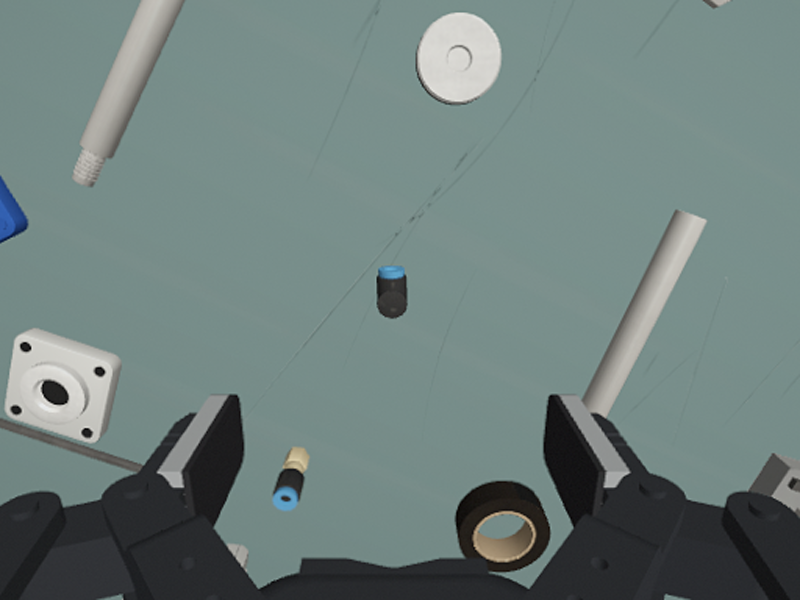

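Wrist view: the elbow is at (392,292) with its ring straight up the picture, so the jaws are aligned with it. Piston top is at (458,58) and the long rod's plain end at (691,215). I'll compute the positions.

```bash
python3 - <<'E'
from h import *
np.set_printoptions(precision=4,suppress=True)
f=lambda u,v:((u+.5)*.64-.5,(v+.5)*.64-.5)
a=np.radians(115.97); z=np.array([np.cos(a),np.sin(a),0]); x=np.array([z[1],-z[0],0]); t=np.array([.5358,.2816,0])
for n,p,h in (('black top',(392,304),.03),('black bottom edge',(392,318),.03),('ring far edge',(392,266),.025),('L',(377,292),.022),('R',(407,292),.022),('piston',(459,55),.014),('pistonhole',(459,58),.014),('rod end L',(676,210),.008),('rod end R',(706,219),.008)):
    w=px2w('w1',[f(*p)],h)[0]; print(n,w,'tool x,z',(w-t)@x,(w-t)@z)
E
python3 plan.py 0.535 0.281 0.06 115.97 0.535 0.281 0.025 115.97
```

```text
black top [0.538  0.2824 0.03  ] tool x,z 0.0023147827297043985 -0.00027477712745365313
black bottom edge [0.5446 0.2856 0.03  ] tool x,z 0.00962656502300433 -0.0002842186969229622
ring far edge [0.5218 0.2745 0.025 ] tool x,z -0.01564823973645592 -0.0002657553920301153
L [0.538  0.2739 0.022 ] tool x,z -0.001402207783132335 -0.007849765896048761
R [0.5314 0.2875 0.022 ] tool x,z -0.0013961809669698678 0.007264575555844316
piston [0.4214 0.2598 0.014 ] tool x,z -0.11238346462733757 0.03048113325436708
pistonhole [0.4225 0.2604 0.014 ] tool x,z -0.11110829814832644 0.03052371552572069
rod end L [0.4354 0.3941 0.008 ] tool x,z -0.04099012522283083 0.14509686297737504
rod end R [0.4322 0.4109 0.008 ] tool x,z -0.0364617495168225 0.16163675912685227
t 2.15 pos [0.5356 0.2822 0.1512] a 116.03 tooly [-5.e-04  2.e-04 -1.e+00] F [0.2 0.5 0.2] open 1.003 q [ 0.32  0.23  1.83  0.    1.08 -1.71]
wy 0.0011 (rows 0.0) shift [-0.0011  0.0912 -0.0008] n 2.0 per [-0.0005  0.0456 -0.0004]
wy -0.0000 (rows 0.0) shift [0.    0.035 0.   ] n 1.0 per [0.    0.035 0.   ]
```

Call:
{"api": "carry_out", "payload": {"moves": [[0,0,0,-0.003,0.045,0,0],[0,0,0,0,0.045,0,0],[0,0,0,0,0.02,0,0],[0,0,0,0,0.01,0,0.2],[0,0,0,0,0.006,0,0.4],[0,0,0,0,0,0,0.6],[0,0,0,0,0,0,0.8],[0,0,0,0,0,0,1],[0,0,0,0,0,0,1],[0,0,0,0,0,0,1]], "squeeze": 25}}

```text
time: 3.4
eef_pos: [0.5343, 0.2804, 0.0264]
tcp_rot: [-0.689, -0.16, 0.158, 0.689]
contact_force: [-1.1, -0.8, 5.4]
opening: 0.162
```

```bash
python3 plan.py 0.532 0.280 0.12 116 0.5422 -0.0972 0.12 87 0.5422 -0.0972 0.040 87; python3 - <<'E'
from h import *
im=snap('wrist','w2'); cv2.imwrite('pics/w2c.png',im[100:384,100:400])
E
```

```text
t 3.40 pos [0.5343 0.2804 0.0264] a 115.99 tooly [ 1.6e-03  4.0e-04 -1.0e+00] F [-1.1 -0.8  5.4] open 0.162 q [ 0.32  0.41  1.88 -0.    0.86 -1.71]
wy -0.0001 (rows 0.0) shift [-0.0022 -0.0936  0.0007] n 2.0 per [-0.0011 -0.0468  0.0003]
wy 0.5061 (rows 2.8) shift [ 0.0299 -0.     -0.3761] n 7.0 per [ 0.0043 -0.     -0.0537]
wy -0.0000 (rows 0.0) shift [0.   0.08 0.  ] n 2.0 per [0.   0.04 0.  ]
```

View pics/w2c.png

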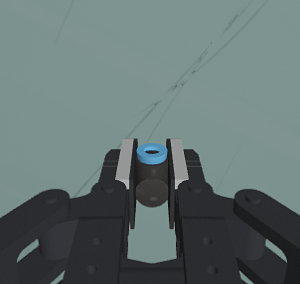

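The elbow is between the pads, with its ring at (152,152) in the crop. I'll lift it and watch the force.

Call:
{"api": "carry_out", "payload": {"moves": [[0,0,0,0,-0.005,0,1],[0,0,0,0,-0.01,0,1],[0,0,0,0,-0.03,0,1],[0,0,0,0,-0.05,0,1],[0,0,0,0,0,0,1],[0,0,0,0,0,0,1]]}}

```text
time: 4.2
eef_pos: [0.5331, 0.2801, 0.1201]
tcp_rot: [0.689, 0.159, -0.159, -0.689]
contact_force: [-0.6, -0.6, -0.3]
opening: 0.159
```

```bash
python3 plan.py  0.5422 -0.0972 0.12 87 0.5422 -0.0972 0.040 87; python3 - <<'E'
from h import *
im=snap('wrist','w3'); cv2.imwrite('pics/w3c.png',cv2.resize(im[180:320,180:330],None,fx=4,fy=4))
E
```

```text
t 4.20 pos [0.5331 0.2801 0.1201] a 116.00 tooly [-6.e-04 -2.e-04 -1.e+00] F [-0.6 -0.6 -0.3] open 0.159 q [ 0.32  0.27  1.85 -0.    1.02 -1.71]
wy 0.5062 (rows 2.8) shift [ 2.890e-02  1.000e-04 -3.763e-01] n 7.0 per [ 0.0041  0.     -0.0538]
wy -0.0000 (rows 0.0) shift [0.   0.08 0.  ] n 2.0 per [0.   0.04 0.  ]
```

View pics/w3c.png

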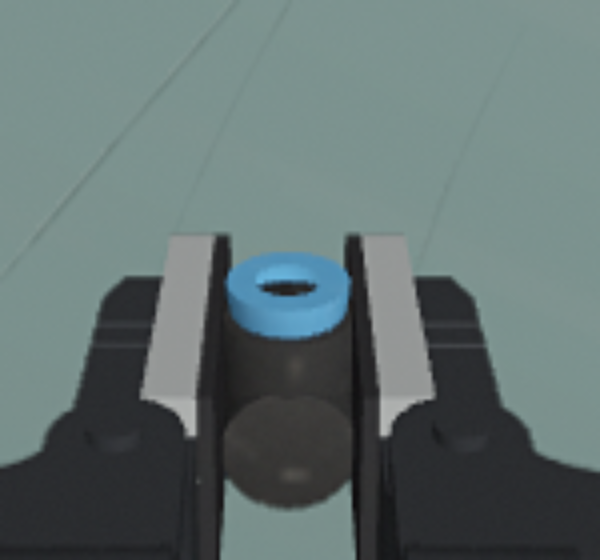

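Held level, with the ring at the top of the crop at (288,290). Now over to the small square.

Call:
{"api": "carry_out", "payload": {"moves": [[0,0.169,0,0,0,0,1],[0,0.169,0,0,0,0,1],[0,0.168,0,0,0,0,1],[0,0,0,0.0041,0,-0.0538,1],[0,0,0,0.0041,0,-0.0538,1],[0,0,0,0.0041,0,-0.0538,1],[0,0,0,0.0041,0,-0.0538,1],[0,0,0,0.0041,0,-0.0538,1],[0,0,0,0.0041,0,-0.0538,1],[0,0,0,0.0041,0,-0.0538,1]]}}

```text
time: 5.5
eef_pos: [0.541, -0.0987, 0.1183]
tcp_rot: [-0.706, 0.02, -0.017, 0.707]
contact_force: [0.5, 0.2, 0.4]
opening: 0.162
```

Call:
{"api": "carry_out", "payload": {"moves": [[0,0,0,0,0.02,0,1],[0,0,0,0,0.02,0,1],[0,0,0,0,0,0,1],[0,0,0,0,0,0,1]]}}

```text
time: 6.0
eef_pos: [0.5423, -0.0971, 0.0799]
tcp_rot: [-0.707, 0.019, -0.018, 0.707]
contact_force: [0.7, -0.4, -0.5]
opening: 0.159
```

```bash
python3 plan.py 0.5422 -0.0972 0.0415 87; python3 - <<'E'
from h import *
im=snap('wrist','w4'); cv2.imwrite('pics/w4b.png',cv2.resize(im,(800,600),interpolation=cv2.INTER_CUBIC))
snap('top','top1')
E
```

```text
t 6.00 pos [ 0.5423 -0.0971  0.0799] a 87.02 tooly [-1.1e-03  4.0e-04 -1.0e+00] F [ 0.7 -0.4 -0.5] open 0.159 q [-0.36  0.22  2.    0.    0.92 -1.88]
wy 0.0003 (rows 0.0) shift [-0.      0.0384 -0.0001] n 1.0 per [-0.      0.0384 -0.0001]
```

View pics/w4b.png

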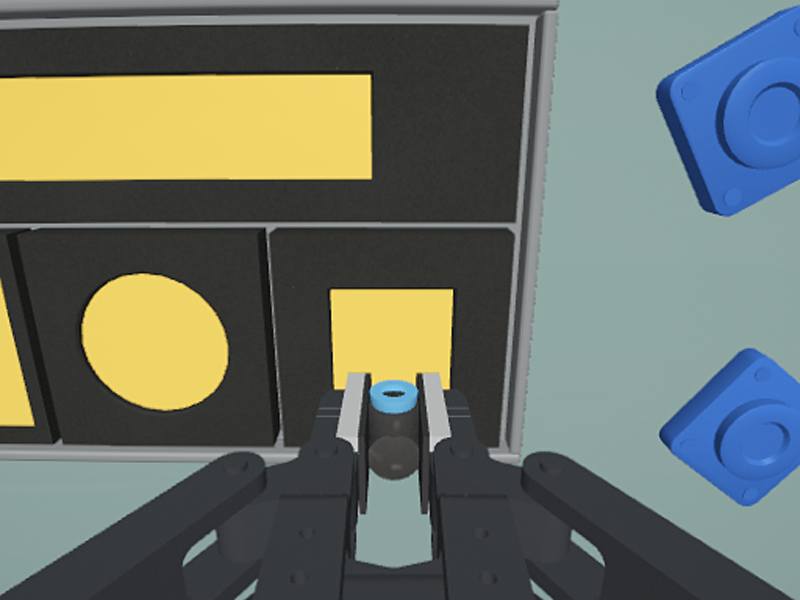

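The elbow hangs over the small square, whose near corners are at (330,290) and (453,290). The circle's centre is at about (155,342) and the slot's end corners at (372,72) and (372,180). I'll check these against the top-camera estimates.

```bash
python3 - <<'E'
from h import *
np.set_printoptions(precision=4,suppress=True)
f=lambda p:[((u+.5)*.64-.5,(v+.5)*.64-.5) for u,v in p]
ty=np.radians(86.96); Y=np.array([np.cos(ty),np.sin(ty)]); X=np.array([Y[1],-Y[0]])
s=px2w('w4',f([(331,290),(454,289)]),.019)[:,:2]; print('sq',s, s.mean(0)+.023*X, np.linalg.norm(s[0]-s[1]))
d=s[1]-s[0];print(np.degrees(np.arctan2(d[1],d[0])))
print('circ top edge/bottom',px2w('w4',f([(140,273),(170,410),(82,325),(229,355)]),.0175), )
r=px2w('w4',f([(372,72),(372,180)]),.019)[:,:2]; print('slot end',r,r.mean(0)-.085*Y, np.linalg.norm(r[0]-r[1]))
E
```

```text
sq [[ 0.5179 -0.1188]
 [ 0.5199 -0.0736]] [ 0.5419 -0.0974] 0.045245592015879646
87.49363915697022
circ top edge/bottom [[ 0.5081 -0.1892  0.0175]
 [ 0.5654 -0.1886  0.0175]
 [ 0.5273 -0.216   0.0175]
 [ 0.5425 -0.1609  0.0175]]
slot end [[ 0.4445 -0.0989]
 [ 0.4791 -0.1012]] [ 0.4573 -0.1849] 0.034730593539474344
```

Call:
{"api": "carry_out", "payload": {"moves": [[0,0,0,0,0.02,0,1],[0,0,0,0,0.01,0,1],[0,0,0,0,0.006,0,1],[0,0,0,0,0.0026,0,1],[0,0,0,0,0,0,1],[0,0,0,0,0,0,1]]}}

```text
time: 6.85
eef_pos: [0.5429, -0.0975, 0.0422]
tcp_rot: [0.707, -0.018, 0.019, -0.707]
contact_force: [-0.4, -0.4, -0.3]
opening: 0.16
```

```bash
python3 plan.py 0.5422 -0.0972 0.0413 87
```

```text
t 6.85 pos [ 0.5429 -0.0975  0.0422] a 87.00 tooly [ 8.e-04 -3.e-04 -1.e+00] F [-0.4 -0.4 -0.3] open 0.160 q [-0.36  0.29  2.    0.    0.85 -1.88]
wy 0.0001 (rows 0.0) shift [-0.0007  0.0009  0.0003] n 1.0 per [-0.0007  0.0009  0.0003]
```

Call:
{"api": "carry_out", "payload": {"moves": [[0,0,0,0,0.001,0,1],[0,0,0,0,0.0005,0,1],[0,0,0,0,0,0,1],[0,0,0,0,0,0,0.6],[0,0,0,0,0,0,0.5],[0,0,0,0,0,0,0.4],[0,0,0,0,0,0,0.4],[0,0,0,0,-0.01,0,0.4],[0,0,0,0,-0.03,0,0.2],[0,0,0,0,-0.05,0,0]]}}

```text
time: 8.1
eef_pos: [0.5412, -0.0969, 0.1298]
tcp_rot: [-0.706, 0.02, -0.017, 0.707]
contact_force: [0.1, 0.6, -0.4]
opening: 0.499
```

```bash
python3 plan.py 0.5084 0.4126 0.12 96.8; python3 - <<'E'
from h import *
im=snap('wrist','w5'); cv2.imwrite('pics/w5b.png',im)
E
```

```text
t 8.10 pos [ 0.5412 -0.0969  0.1298] a 87.00 tooly [-0.0039  0.0015 -1.    ] F [ 0.1  0.6 -0.4] open 0.499 q [-0.36  0.15  1.98  0.    1.02 -1.88]
wy -0.1711 (rows 1.0) shift [0.0278 0.0098 0.5098] n 10.0 per [0.0028 0.001  0.051 ]
```

View pics/w5b.png

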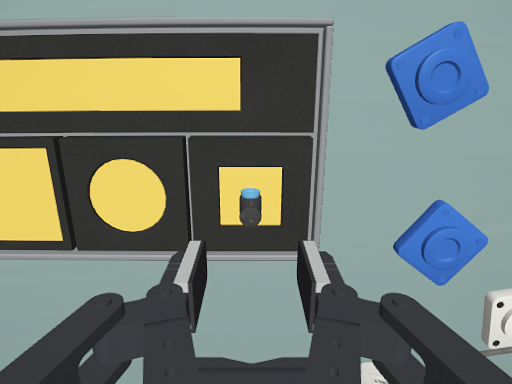

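The elbow stands centred in the small square at (250,205). Next, the long rod.

Call:
{"api": "carry_out", "payload": {"moves": [[0,-0.171,0,0,0,0,0],[0,0,0,0.0028,0.001,0.051,0],[0,0,0,0.0028,0.001,0.051,0],[0,0,0,0.0028,0.001,0.051,0],[0,0,0,0.0028,0.001,0.051,0],[0,0,0,0.0028,0.001,0.051,0],[0,0,0,0.0028,0.001,0.051,0],[0,0,0,0.0028,0.001,0.051,0],[0,0,0,0.0028,0.001,0.051,0],[0,0,0,0.0028,0.001,0.051,0]]}}

```text
time: 9.4
eef_pos: [0.5132, 0.3632, 0.122]
tcp_rot: [-0.706, -0.042, 0.042, 0.706]
contact_force: [1.0, -0.0, 0.8]
opening: 0.502
```

Call:
{"api": "carry_out", "payload": {"moves": [[0,0,0,0.0028,0.001,0.051,0],[0,0,0,0,0,0,0],[0,0,0,0,0,0,0]]}}

```text
time: 9.78
eef_pos: [0.5098, 0.4122, 0.1204]
tcp_rot: [0.706, 0.042, -0.042, -0.706]
contact_force: [-0.1, -0.1, 0.7]
opening: 0.499
```

```bash
python3 plan.py 0.508 0.412 0.025 96.8; python3 - <<'E'
from h import *
im=snap('wrist','w6'); cv2.imwrite('pics/w6b.png',cv2.resize(im,(800,600),interpolation=cv2.INTER_CUBIC))
E
```

```text
t 9.78 pos [0.5098 0.4122 0.1204] a 96.83 tooly [ 1.e-04 -4.e-04 -1.e+00] F [-0.1 -0.1  0.7] open 0.499 q [ 0.53  0.37  1.72 -0.    1.05 -1.16]
wy 0.0006 (rows 0.0) shift [-0.0018  0.0954  0.    ] n 2.0 per [-0.0009  0.0477  0.    ]
```

View pics/w6b.png

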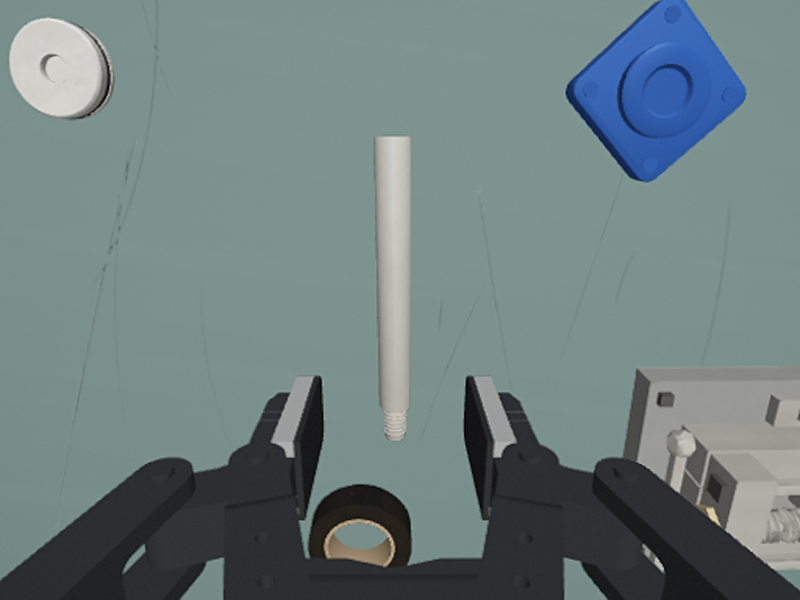

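The rod lies along the picture from its plain end (392,136) to its thread tip (395,439), and the jaws straddle it.

```bash
python3 - <<'E'
from h import *
f=lambda p:[((u+.5)*.64-.5,(v+.5)*.64-.5) for u,v in p]
w=px2w('w6',f([(392,136),(395,439)]),[.011,.008]); d=w[1]-w[0]
print(w.round(4),np.linalg.norm(d[:2]),np.degrees(np.arctan2(d[1],d[0])),w.mean(0).round(4))
E
```

```text
[[0.4336 0.4025 0.011 ]
 [0.5826 0.4218 0.008 ]] 0.15020471192788237 7.354394107086704 [0.5081 0.4122 0.0095]
```

Call:
{"api": "carry_out", "payload": {"moves": [[0,0,0,-0.0018,0.045,0,0],[0,0,0,0,0.03,0,0],[0,0,0,0,0.015,0,0],[0,0,0,0,0.0054,0,0.2],[0,0,0,0,0,0,0.4],[0,0,0,0,0,0,0.6],[0,0,0,0,0,0,0.8],[0,0,0,0,0,0,1],[0,0,0,0,0,0,1],[0,0,0,0,0,0,1]], "squeeze": 50}}

```text
time: 11.08
eef_pos: [0.5092, 0.4128, 0.0267]
tcp_rot: [-0.705, -0.043, 0.041, 0.706]
contact_force: [-0.3, -2.0, 5.3]
opening: 0.167
```

```bash
python3 plan.py
```

```text
t 11.07 pos [0.5092 0.4128 0.0267] a 96.81 tooly [ 0.0026  0.0013 -1.    ] F [-0.3 -2.   5.3] open 0.167 q [ 0.53  0.5   1.74 -0.    0.9  -1.16]
```

Call:
{"api": "carry_out", "payload": {"moves": [[0,0,0,0,-0.005,0,1],[0,0,0,0,-0.01,0,1],[0,0,0,0,-0.02,0,1],[0,0,0,0,-0.03,0,1],[0,0,0,0,-0.03,0,1],[0,0,0,0,0,0,1],[0,0,0,0,0,0,1]]}}

```text
time: 11.95
eef_pos: [0.5077, 0.4118, 0.1193]
tcp_rot: [0.706, 0.042, -0.042, -0.706]
contact_force: [-0.6, -0.4, -1.9]
opening: 0.165
```

```bash
python3 plan.py 0.4577 -0.1853 0.10 -3; python3 - <<'E'
from h import *
im=snap('wrist','w7'); cv2.imwrite('pics/w7b.png',im)
E
```

```text
t 11.95 pos [0.5077 0.4118 0.1193] a 96.80 tooly [-9.e-04 -5.e-04 -1.e+00] F [-0.6 -0.4 -1.9] open 0.165 q [ 0.53  0.37  1.72  0.    1.05 -1.16]
wy 1.7418 (rows 9.7) shift [ 0.5989  0.0193 -0.0186] n 11.0 per [ 0.0544  0.0018 -0.0017]
```

View pics/w7b.png

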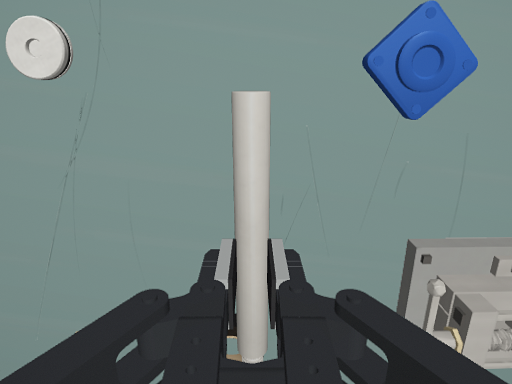

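The rod is held. I'll check it is level by comparing where its plain end should appear with row 92.

```bash
python3 - <<'E'
from h import *
a=np.radians(6.8); e=np.array([np.cos(a),np.sin(a),0]); c=np.array([.5077,.4118,.1006])
for t in (-.08,-.04,0,.04,.08):
    d=e*np.cos(t)+np.array([0,0,np.sin(t)]); print(t,w2px('w7',[c-.074*d+[0,0,.006], c+.074*d]).round(1).tolist())
E
```

```text
-0.08 [[250.8, 98.4], [251.2, 368.3]]
-0.04 [[250.9, 97.6], [251.2, 372.7]]
0 [[250.9, 97.2], [251.2, 377.2]]
0.04 [[250.9, 97.0], [251.2, 381.6]]
0.08 [[250.9, 97.2], [251.2, 386.0]]
```

```bash
python3 - <<'E'
from h import *
a=np.radians(6.8); e=np.array([np.cos(a),np.sin(a),0]); n=np.array([-e[1],e[0],0]); c=np.array([.5077,.4118,.1006])
for t in (-.1,-.05,0,.05):
    d=e*np.cos(t)+np.array([0,0,np.sin(t)]); o=[]
    for s in (-.074,0.02,.045,.056):
        p=w2px('w7',[c+s*d-.008*n,c+s*d+.008*n]); o.append((abs(p[0,0]-p[1,0]).round(1),p[0,1].round(0)))
    print(t,o)
im=np.load('pics/w7.npz')['im']; g=cv2.cvtColor(im,6)
for r in (100,150,200,230,300,320,340,350): print(r,[int(x) for x in g[r,226:280:2]])
cv2.imwrite('pics/w7c.png',cv2.resize(im[60:384,180:330],None,fx=3.5,fy=1.8,interpolation=2)) 
E
```

```text
-0.1 [(np.float64(41.1), np.float64(98.0)), (np.float64(31.9), np.float64(291.0)), (np.float64(30.1), np.float64(328.0)), (np.float64(29.3), np.float64(343.0))]
-0.05 [(np.float64(40.1), np.float64(97.0)), (np.float64(32.1), np.float64(292.0)), (np.float64(30.4), np.float64(331.0)), (np.float64(29.7), np.float64(347.0))]
0 [(np.float64(39.1), np.float64(97.0)), (np.float64(32.3), np.float64(294.0)), (np.float64(30.8), np.float64(334.0)), (np.float64(30.1), np.float64(351.0))]
0.05 [(np.float64(38.1), np.float64(97.0)), (np.float64(32.5), np.float64(295.0)), (np.float64(31.1), np.float64(337.0)), (np.float64(30.6), np.float64(355.0))]
100 [138, 138, 139, 125, 151, 165, 174, 180, 185, 190, 194, 199, 203, 204, 202, 201, 197, 194, 191, 187, 181, 171, 138, 138, 139, 138, 138]
150 [138, 138, 137, 121, 139, 156, 168, 175, 181, 185, 190, 195, 199, 201, 198, 197, 194, 192, 188, 184, 178, 163, 136, 138, 138, 138, 138]
200 [137, 137, 137, 138, 118, 142, 158, 167, 175, 180, 185, 188, 194, 197, 196, 194, 191, 188, 185, 179, 168, 150, 137, 137, 136, 137, 137]
230 [136, 136, 136, 135, 117, 133, 150, 162, 168, 172, 178, 182, 188, 192, 191, 188, 187, 184, 179, 175, 164, 145, 137, 136, 137, 137, 137]
300 [43, 43, 49, 43, 16, 107, 125, 145, 155, 164, 170, 175, 178, 184, 185, 183, 180, 178, 171, 163, 150, 63, 21, 50, 49, 22, 35]
320 [34, 29, 49, 51, 23, 45, 119, 140, 152, 160, 167, 172, 175, 180, 181, 179, 176, 174, 168, 159, 143, 136, 12, 49, 48, 19, 28]
340 [53, 134, 133, 133, 134, 136, 109, 133, 146, 156, 162, 168, 171, 175, 175, 175, 172, 171, 164, 156, 137, 132, 132, 133, 133, 130, 43]
350 [48, 135, 133, 132, 132, 133, 107, 129, 144, 156, 163, 169, 173, 175, 176, 175, 172, 170, 162, 154, 133, 133, 132, 132, 133, 130, 37]
```

The width and shoulder row match a level rod. Turn it and carry it to the slot.

Call:
{"api": "carry_out", "payload": {"moves": [[0,0.1742,0,0,0,0,1],[0,0.1742,0,0,0,0,1],[0,0.1742,0,0,0,0,1],[0,0.1742,0,0,0,0,1],[0,0.1742,0,0,0,0,1],[0,0.1742,0,0,0,0,1],[0,0.1742,0,0,0,0,1],[0,0.1742,0,0,0,0,1],[0,0.1742,0,0,0,0,1],[0,0.1742,0,0,0,0,1]]}}

```text
time: 13.25
eef_pos: [0.507, 0.4114, 0.1174]
tcp_rot: [-0.487, 0.515, -0.514, 0.484]
contact_force: [-0.3, -0.3, -1.1]
opening: 0.168
```

Call:
{"api": "carry_out", "payload": {"moves": [[0,0,0,0.05,0,-0.0015,1],[0,0,0,0.05,0,-0.0015,1],[0,0,0,0.05,0,-0.0015,1],[0,0,0,0.05,0,-0.0015,1],[0,0,0,0.05,0,-0.0015,1],[0,0,0,0.05,0,-0.0015,1],[0,0,0,0.05,0,-0.0015,1],[0,0,0,0.05,0,-0.0015,1],[0,0,0,0.05,0,-0.0015,1],[0,0,0,0.05,0,-0.0015,1]]}}

```text
time: 14.5
eef_pos: [0.4656, -0.0876, 0.1184]
tcp_rot: [-0.487, 0.514, -0.512, 0.486]
contact_force: [0.7, 0.5, -1.8]
opening: 0.164
```

Call:
{"api": "carry_out", "payload": {"moves": [[0,0,0,0.05,0,-0.0015,1],[0,0,0,0.0489,0.01,-0.002,1],[0,0,0,0,0.01,0,1],[0,0,0,0,0.01,0,1],[0,0,0,0,0,0,1]]}}

```text
time: 15.12
eef_pos: [0.4571, -0.183, 0.0879]
tcp_rot: [-0.487, 0.514, -0.511, 0.487]
contact_force: [-0.1, 0.5, -1.4]
opening: 0.166
```

```bash
python3 plan.py 0.4577 -0.1853 0.0415 -3; python3 - <<'E'
from h import *
im=snap('wrist','w8'); cv2.imwrite('pics/w8b.png',cv2.resize(im,(800,600),interpolation=cv2.INTER_CUBIC))
E
```

```text
t 15.12 pos [ 0.4571 -0.183   0.0879] a -2.92 tooly [-0.0035  0.0026 -1.    ] F [-0.1  0.5 -1.4] open 0.166 q [-0.59  0.09  2.13  0.    0.92 -0.54]
wy 0.0014 (rows 0.0) shift [0.0023 0.0464 0.0007] n 1.0 per [0.0023 0.0464 0.0007]
```

View pics/w8b.png

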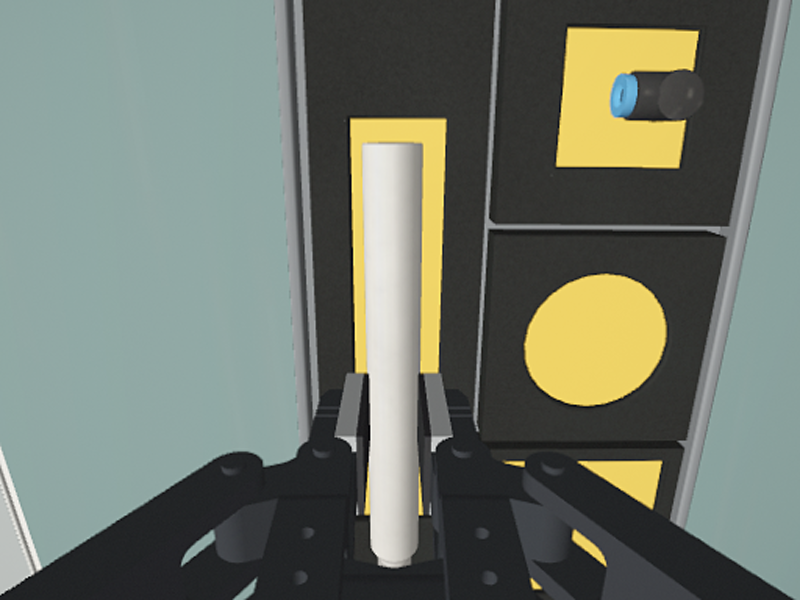

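The rod lies over the slot, parallel to it; the slot's end corners are at (350,119) and (446,119). I'll lower it.

Call:
{"api": "carry_out", "payload": {"moves": [[0,0,0,0.004,0.015,0.0007,1],[0,0,0,0,0.015,0,1],[0,0,0,0,0.008,0,1],[0,0,0,0,0.005,0,1],[0,0,0,0,0.0015,0,1],[0,0,0,0,0,0,1],[0,0,0,0,0,0,1]]}}

```text
time: 16.05
eef_pos: [0.459, -0.1892, 0.0458]
tcp_rot: [0.487, -0.513, 0.513, -0.487]
contact_force: [-0.3, -0.0, -1.3]
opening: 0.171
```

```bash
python3 plan.py 0.4577 -0.1853 0.0415 -3
```

```text
t 16.05 pos [ 0.459  -0.1892  0.0458] a -3.01 tooly [ 8.e-04 -5.e-04 -1.e+00] F [-0.3 -0.  -1.3] open 0.171 q [-0.6   0.17  2.14  0.    0.83 -0.54]
wy -0.0002 (rows 0.0) shift [-0.0039  0.0043 -0.0015] n 1.0 per [-0.0039  0.0043 -0.0015]
```

Call:
{"api": "carry_out", "payload": {"moves": [[0,0,0,-0.002,0.002,-0.001,1],[0,0,0,0,0.0015,0,1],[0,0,0,0,0.001,0,1],[0,0,0,0,0,0,1],[0,0,0,0,0,0,1]]}}

```text
time: 16.68
eef_pos: [0.4578, -0.1868, 0.0416]
tcp_rot: [-0.487, 0.513, -0.512, 0.487]
contact_force: [-3.2, 2.6, 5.5]
opening: 0.161
```

```bash
python3 plan.py 0.4577 -0.1873 0.0415 -3
```

```text
t 16.68 pos [ 0.4578 -0.1868  0.0416] a -3.00 tooly [-1.1e-03  8.0e-04 -1.0e+00] F [-3.2  2.6  5.5] open 0.161 q [-0.59  0.18  2.14 -0.    0.82 -0.54]
wy 0.0001 (rows 0.0) shift [ 0.0005  0.0001 -0.0001] n 1.0 per [ 0.0005  0.0001 -0.0001]
```

Call:
{"api": "carry_out", "payload": {"moves": [[0,0,0,0,0,0,0.7],[0,0,0,0,0,0,0.5],[0,0,0,0,0,0,0.4],[0,0,0,0,0,0,0.4],[0,0,0,0,-0.01,0,0.4],[0,0,0,0,-0.03,0,0.2],[0,0,0,0,-0.04,0,-0.4],[0,0,0,0,0,0,-0.4],[0,0,0,0,0,0,-0.4]]}}

```text
time: 17.8
eef_pos: [0.4577, -0.1868, 0.1209]
tcp_rot: [0.487, -0.513, 0.513, -0.487]
contact_force: [-0.5, 0.0, -1.4]
opening: 0.704
```

```bash
python3 plan.py 0.4225 0.2602 0.12 32; python3 - <<'E'
from h import *
im=snap('wrist','w9'); cv2.imwrite('pics/w9b.png',im)
E
```

```text
t 17.80 pos [ 0.4577 -0.1868  0.1209] a -3.01 tooly [ 1.e-04 -0.e+00 -1.e+00] F [-0.5  0.  -1.4] open 0.704 q [-0.59  0.04  2.11  0.    0.99 -0.54]
wy -0.6110 (rows 3.4) shift [-0.3977  0.0009  0.2071] n 9.0 per [-0.0442  0.0001  0.023 ]
```

View pics/w9b.png

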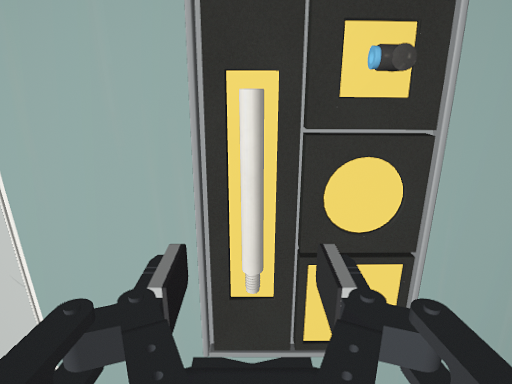

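The rod lies in the slot, spanning rows 89 to 293 against 71 to 297 for the slot, so it may be off centre lengthwise. I'll check the numbers.

```bash
python3 - <<'E'
from h import *
w=px2w('w9',[(251.5,89),(252.5,293)],[.027,.023]); s=px2w('w9',[(253,71),(252,297)],[.019,.015]); 
print(w.round(4).tolist(),w.mean(0),np.linalg.norm(w[0]-w[1])); print(s.round(4).tolist(),s.mean(0))
E
```

```text
[[0.4608, -0.112, 0.027], [0.4536, -0.2625, 0.023]] [ 0.45720015 -0.18724786  0.025     ] 0.1508053257627617
[[0.4623, -0.1011, 0.019], [0.4527, -0.2719, 0.015]] [ 0.45753267 -0.18649685  0.017     ]
```

It is centred to about 1 mm. Next, the piston.

Call:
{"api": "carry_out", "payload": {"moves": [[0,-0.153,0,0,0,0,-0.5],[0,-0.153,0,0,0,0,-0.5],[0,-0.153,0,0,0,0,-0.5],[0,-0.152,0,0,0,0,-0.5],[0,0,0,-0.0442,0,0.023,-0.5],[0,0,0,-0.0442,0,0.023,-0.5],[0,0,0,-0.0442,0,0.023,-0.5],[0,0,0,-0.0442,0,0.023,-0.5],[0,0,0,-0.0442,0,0.023,-0.5],[0,0,0,-0.0442,0,0.023,-0.5]]}}

```text
time: 19.1
eef_pos: [0.433, 0.1126, 0.1194]
tcp_rot: [0.619, -0.344, 0.342, -0.618]
contact_force: [0.2, -0.1, -0.9]
opening: 0.75
```

Call:
{"api": "carry_out", "payload": {"moves": [[0,0,0,-0.0442,0,0.023,-0.5],[0,0,0,-0.0442,0,0.023,-0.5],[0,0,0,-0.0442,0,0.023,-0.5],[0,0,0,0,0,0,-0.5],[0,0,0,0,0,0,-0.5],[0,0,0,0,0,0,-0.5]]}}

```text
time: 19.85
eef_pos: [0.4224, 0.259, 0.1201]
tcp_rot: [0.619, -0.344, 0.343, -0.618]
contact_force: [-0.1, 0.7, -0.1]
opening: 0.749
```

```bash
python3 plan.py 0.4225 0.2602 0.06 32 0.4225 0.2602 0.022 32; python3 - <<'E'
from h import *
im=snap('wrist','w10'); u,v=w2px('w10',[[.4225,.2602,.014]])[0]; print(u,v)
hsv=cv2.cvtColor(im,cv2.COLOR_BGR2HSV); m=cv2.inRange(hsv,(0,0,170),(180,40,255)); n,l,st,ce=cv2.connectedComponentsWithStats(m)
for i in range(1,n):
    if st[i,4]>500: print(st[i],ce[i],px2w('w10',[ce[i]],.014).round(4))
E
```

```text
t 19.85 pos [0.4224 0.259  0.1201] a 31.91 tooly [-1.4e-03 -7.0e-04 -1.0e+00] F [-0.1  0.7 -0.1] open 0.749 q [ 0.35  0.04  2.11 -0.    0.99 -0.21]
wy -0.0016 (rows 0.0) shift [-0.0009  0.0601  0.0008] n 2.0 per [-0.0005  0.0301  0.0004]
wy -0.0000 (rows 0.0) shift [0.    0.038 0.   ] n 1.0 per [0.    0.038 0.   ]
253.7513513514897 195.98887800190894
[   0    0   96  228 2042] [ 45.47453477 104.09990206] [[0.2686 0.2414 0.014 ]]
[  90    0  145  232 6055] [162.26919901 100.9461602 ] [[0.3354 0.2846 0.014 ]]
[ 228  169   52   51 2080] [253.44759615 194.16971154] [[0.4216 0.2613 0.014 ]]
[173 316  71  45 763] [202.4508519  339.30930537] [[0.4536 0.1285 0.014 ]]
```

Call:
{"api": "carry_out", "payload": {"moves": [[0,0,0,-0.0014,0.045,0.0005,-0.3],[0,0,0,0,0.03,0,-0.3],[0,0,0,0,0.015,0,-0.2],[0,0,0,0,0.008,0,-0.1],[0,0,0,0,0,0,0],[0,0,0,0,0,0,0.2],[0,0,0,0,0,0,0.6],[0,0,0,0,0,0,1],[0,0,0,0,0,0,1],[0,0,0,0,0,0,1]], "squeeze": 40}}

```text
time: 21.15
eef_pos: [0.4232, 0.2619, 0.0238]
tcp_rot: [-0.618, 0.342, -0.343, 0.619]
contact_force: [-0.2, -0.3, 5.4]
opening: 0.429
```

```bash
python3 plan.py
```

```text
t 21.15 pos [0.4232 0.2619 0.0238] a 32.01 tooly [ 1.8e-03  6.0e-04 -1.0e+00] F [-0.2 -0.3  5.4] open 0.429 q [ 0.35  0.22  2.14 -0.    0.79 -0.21]
```

Call:
{"api": "carry_out", "payload": {"moves": [[0,0,0,0,-0.005,0,1],[0,0,0,0,-0.01,0,1],[0,0,0,0,-0.02,0,1],[0,0,0,0,-0.03,0,1],[0,0,0,0,-0.03,0,1],[0,0,0,0,0,0,1],[0,0,0,0,0,0,1]]}}

```text
time: 22.02
eef_pos: [0.4215, 0.2613, 0.1169]
tcp_rot: [0.619, -0.343, 0.342, -0.618]
contact_force: [-0.1, 0.2, -0.6]
opening: 0.433
```

```bash
python3 plan.py 0.538 -0.1895 0.12 -3 0.538 -0.1895 0.05 -3; python3 - <<'E'
from h import *
im=snap('wrist','w11'); cv2.imwrite('pics/w11b.png',cv2.resize(im[100:360,120:400],None,fx=2.5,fy=2.3,interpolation=2))
E
```

```text
t 22.02 pos [0.4215 0.2613 0.1169] a 32.00 tooly [-1.4e-03 -5.0e-04 -1.0e+00] F [-0.1  0.2 -0.6] open 0.433 q [ 0.35  0.05  2.11  0.    0.98 -0.21]
wy 0.6109 (rows 3.4) shift [ 0.4441 -0.0031  0.1399] n 9.0 per [ 0.0493 -0.0003  0.0155]
wy -0.0000 (rows 0.0) shift [0.   0.07 0.  ] n 2.0 per [0.    0.035 0.   ]
```

View pics/w11b.png

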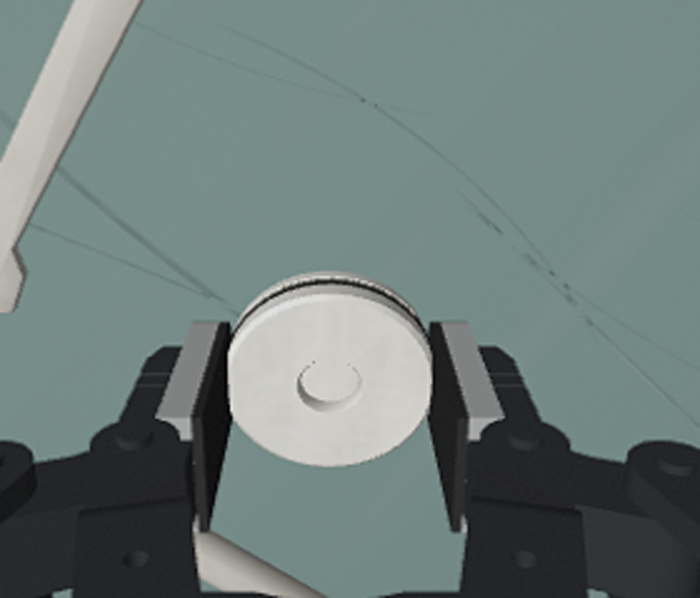

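The piston is gripped flat between the pads, centred at (330,370). Now over to the round recess.

Call:
{"api": "carry_out", "payload": {"moves": [[0,0.153,0,0,0,0,1],[0,0.153,0,0,0,0,1],[0,0.153,0,0,0,0,1],[0,0.152,0,0,0,0,1],[0,0,0,0.0493,0,0.0155,1],[0,0,0,0.0493,0,0.0155,1],[0,0,0,0.0493,0,0.0155,1],[0,0,0,0.0493,0,0.0155,1],[0,0,0,0.0493,0,0.0155,1],[0,0,0,0.0493,0,0.0155,1]]}}

```text
time: 23.32
eef_pos: [0.4988, -0.0401, 0.1161]
tcp_rot: [-0.487, 0.514, -0.512, 0.486]
contact_force: [0.3, 0.9, 0.1]
opening: 0.429
```

Call:
{"api": "carry_out", "payload": {"moves": [[0,0,0,0.0493,0,0.0155,1],[0,0,0,0.0493,0,0.0155,1],[0,0,0,0.0493,0,0.0155,1],[0,0,0,0,0.03,0,1],[0,0,0,0,0.02,0,1],[0,0,0,0,0.01,0,1],[0,0,0,0,0,0,1],[0,0,0,0,0,0,1]]}}

```text
time: 24.32
eef_pos: [0.5389, -0.1886, 0.0587]
tcp_rot: [0.487, -0.512, 0.513, -0.487]
contact_force: [-0.5, -0.5, -1.1]
opening: 0.433
```

```bash
python3 plan.py 0.538 -0.1895 0.0388 -3; python3 - <<'E'
from h import *
im=snap('wrist','w12'); cv2.imwrite('pics/w12.png',im)
hsv=cv2.cvtColor(im,cv2.COLOR_BGR2HSV); m=cv2.inRange(hsv,(0,0,150),(180,50,255)); n,l,st,ce=cv2.connectedComponentsWithStats(m)
for i in range(1,n):
    if st[i,4]>500: print(st[i],ce[i],px2w('w12',[ce[i]],.036).round(4))
E
```

```text
t 24.32 pos [ 0.5389 -0.1886  0.0587] a -2.96 tooly [ 1.3e-03 -8.0e-04 -1.0e+00] F [-0.5 -0.5 -1.1] open 0.433 q [-0.51  0.29  1.95 -0.    0.89 -0.46]
wy 0.0008 (rows 0.0) shift [ 0.0009  0.0199 -0.0009] n 1.0 per [ 0.0009  0.0199 -0.0009]
[ 336    0   29  283 1164] [351.11082474 134.08762887] [[ 0.5845 -0.1336  0.036 ]]
[  344     0   168   379 50103] [438.03201405 167.37476798] [[ 0.6247 -0.1506  0.036 ]]
[   0   85   53  288 7615] [ 17.13447144 263.68417597] [[ 0.4202 -0.1895  0.036 ]]
[  57   97   54  205 4359] [ 83.5285616  192.93553567] [[ 0.4621 -0.1542  0.036 ]]
[ 211  218   82   85 5224] [250.68912711 262.76282542] [[ 0.5374 -0.1945  0.036 ]]
```

```bash
python3 - <<'E'
from h import *
print(px2w('w12',[(250.7,262.8)],.049).round(4))
E
```

```text
[[ 0.5378 -0.187   0.049 ]]
```

Call:
{"api": "carry_out", "payload": {"moves": [[0,0,0,0.002,0.01,-0.0005,1],[0,0,0,0,0.006,0,1],[0,0,0,0,0.002,0,1],[0,0,0,0,0,0,1],[0,0,0,0,0,0,1]]}}

```text
time: 25.0
eef_pos: [0.5378, -0.1909, 0.04]
tcp_rot: [0.487, -0.513, 0.513, -0.487]
contact_force: [-0.2, 1.0, -0.2]
opening: 0.431
```

```bash
python3 plan.py 0.538 -0.1905 0.0388 -3
```

```text
t 25.00 pos [ 0.5378 -0.1909  0.04  ] a -3.01 tooly [ 3.e-04 -2.e-04 -1.e+00] F [-0.2  1.  -0.2] open 0.431 q [-0.52  0.33  1.96 -0.    0.86 -0.47]
wy -0.0002 (rows 0.0) shift [-0.0005  0.0012  0.0001] n 1.0 per [-0.0005  0.0012  0.0001]
```

Call:
{"api": "carry_out", "payload": {"moves": [[0,0,0,0,0.001,0,1],[0,0,0,0,0.0006,0,1],[0,0,0,0,0,0,1],[0,0,0,0,0,0,0.1],[0,0,0,0,0,0,-0.1],[0,0,0,0,0,0,-0.2],[0,0,0,0,0,0,-0.2],[0,0,0,0,-0.01,0,-0.2],[0,0,0,0,-0.03,0,-0.4],[0,0,0,0,-0.04,0,-0.8]]}}

```text
time: 26.25
eef_pos: [0.537, -0.1905, 0.1186]
tcp_rot: [-0.487, 0.514, -0.512, 0.486]
contact_force: [0.1, -0.3, 0.7]
opening: 0.888
```

```bash
python3 plan.py 0.672 0.1367 0.12 -86.2 0.672 0.1367 0.12 93.8; python3 - <<'E'
from h import *
im=snap('wrist','w13')
hsv=cv2.cvtColor(im,cv2.COLOR_BGR2HSV); m=cv2.inRange(hsv,(0,0,150),(180,50,255)); n,l,st,ce=cv2.connectedComponentsWithStats(m)
for i in range(1,n):
    if st[i,4]>500: print(st[i],ce[i],px2w('w13',[ce[i]],.029).round(4))
E
```

```text
t 26.25 pos [ 0.537  -0.1905  0.1186] a -3.01 tooly [-0.0019  0.0011 -1.    ] F [ 0.1 -0.3  0.7] open 0.888 q [-0.52  0.2   1.93 -0.    1.01 -0.47]
wy 1.4519 (rows 8.1) shift [-0.1564 -0.0014 -0.3175] n 7.0 per [-0.0223 -0.0002 -0.0454]
wy -3.1416 (rows 17.5) shift [ 0. -0.  0.] n 1 per [ 0. -0.  0.]
[    0     0   103   339 25344] [ 40.21381787 171.22948232] [[ 0.3968 -0.1596  0.029 ]]
[185   0 146 321 826] [291.70702179 139.10895884] [[ 0.5639 -0.1474  0.029 ]]
[  311     0   201   372 56030] [421.2059254  158.09882206] [[ 0.6483 -0.164   0.029 ]]
[ 113   91   35  170 2840] [130.77394366 171.06161972] [[ 0.4579 -0.1628  0.029 ]]
[ 225  177   57   56 2433] [252.86929716 204.98849157] [[ 0.5369 -0.1907  0.029 ]]
```

The piston sits at (0.537, -0.191), which is centred. Now the end cap, with the camera on the robot side.

Call:
{"api": "carry_out", "payload": {"moves": [[0,-0.169,0,0,0,0,-0.8],[0,-0.169,0,0,0,0,-0.8],[0,-0.169,0,0,0,0,-0.8],[0,-0.169,0,0,0,0,-0.8],[0,-0.169,0,0,0,0,-0.8],[0,-0.169,0,0,0,0,-0.8],[0,-0.169,0,0,0,0,-0.8],[0,-0.169,0,0,0,0,-0.8],[0,-0.169,0,0,0,0,-0.8],[0,-0.169,0,0,0,0,-0.8]]}}

```text
time: 27.55
eef_pos: [0.5379, -0.1909, 0.1189]
tcp_rot: [0.707, 0.026, -0.025, -0.706]
contact_force: [0.1, -0.4, -0.5]
opening: 0.896
```

Call:
{"api": "carry_out", "payload": {"moves": [[0,0,0,0.0223,0,0.0454,-0.8],[0,0,0,0.0223,0,0.0454,-0.8],[0,0,0,0.0223,0,0.0454,-0.8],[0,0,0,0.0223,0,0.0454,-0.8],[0,0,0,0.0223,0,0.0454,-0.8],[0,0,0,0.0223,0,0.0454,-0.8],[0,0,0,0.0223,0,0.0454,-0.8],[0,0,0,0,0,0,-0.8],[0,0,0,0,0,0,-0.8]]}}

```text
time: 28.68
eef_pos: [0.672, 0.1364, 0.1183]
tcp_rot: [0.707, 0.024, -0.024, -0.707]
contact_force: [-0.1, 0.2, -0.4]
opening: 0.902
```

```bash
python3 plan.py 0.672 0.1367 0.0195 93.8; python3 - <<'E'
from h import *
im=snap('wrist','w14'); cv2.imwrite('pics/w14b.png',cv2.resize(im,(800,600),interpolation=cv2.INTER_CUBIC))
print(w2px('w14',[[.672,.1367,.018]])*1.5625)
E
```

```text
t 28.68 pos [0.672  0.1364 0.1183] a 93.85 tooly [-2.e-04 -5.e-04 -1.e+00] F [-0.1  0.2 -0.4] open 0.902 q [ 0.05  0.43  1.64 -0.    1.07 -1.58]
wy 0.0009 (rows 0.0) shift [-0.      0.0988  0.0003] n 2.0 per [-0.      0.0494  0.0001]
[[393.62088293 313.14719076]]
```

View pics/w14b.png

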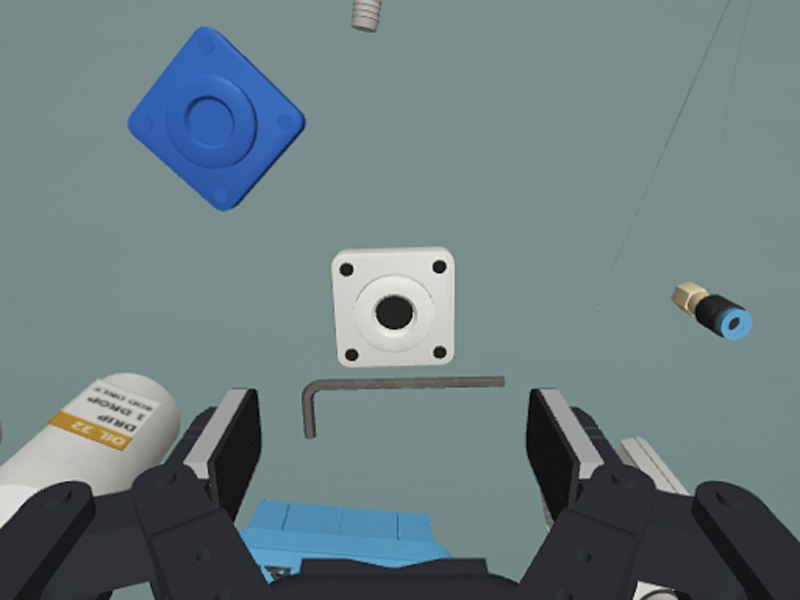

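The cap's collar centre is at (394,313), as predicted, and its hole rows run about 1.9° CCW. The hex key is clear of the fingers, but I'll check where the oil bottle on the left stands.

```bash
python3 - <<'E'
from h import *
f=lambda p:[((u+.5)*.64-.5,(v+.5)*.64-.5) for u,v in p]
print('top base',px2w('top0',f([(460,187),(452,180),(475,187)]),0).round(3).tolist())
print('wrist: right edge',px2w('w14',f([(180,430),(165,390),(130,374)]),0).round(3).tolist(), px2w('w14',f([(180,430)]),0.05).round(3).tolist())
E
```

```text
top base [[0.727, 0.008, 0.0], [0.741, 0.023, -0.0], [0.727, -0.021, 0.0]]
wrist: right edge [[0.752, 0.028, 0.0], [0.728, 0.022, 0.0], [0.72, 0.004, 0.0]] [[0.719, 0.049, 0.05]]
```

The bottle's nearest edge is at y≈0.028, so it is clear. Descend and grip the cap.

Call:
{"api": "carry_out", "payload": {"moves": [[0,-0.032,0,0,0.03,0,-0.7],[0,0,0,0,0.03,0,-0.7],[0,0,0,0,0.02,0,-0.7],[0,0,0,0,0.012,0,-0.7],[0,0,0,0,0.0065,0,-0.7],[0,0,0,0,0,0,-0.5],[0,0,0,0,0,0,-0.3],[0,0,0,0,0,0,0.2],[0,0,0,0,0,0,1],[0,0,0,0,0,0,1]], "squeeze": 50}}

```text
time: 29.98
eef_pos: [0.6732, 0.1368, 0.0212]
tcp_rot: [-0.706, -0.036, 0.034, 0.706]
contact_force: [-0.5, 0.6, 6.2]
opening: 0.633
```

```bash
python3 plan.py
```

```text
t 29.98 pos [0.6732 0.1368 0.0212] a 95.66 tooly [ 2.3e-03  2.0e-04 -1.0e+00] F [-0.5  0.6  6.2] open 0.633 q [ 0.05  0.56  1.66  0.    0.92 -1.62]
```

Call:
{"api": "carry_out", "payload": {"moves": [[0,0,0,0,-0.005,0,1],[0,0,0,0,-0.01,0,1],[0,0,0,0,-0.02,0,1],[0,0,0,0,-0.03,0,1],[0,0,0,0,-0.03,0,1],[0,0,0,0,0,0,1],[0,0,0,0,0,0,1]]}}

```text
time: 30.85
eef_pos: [0.6717, 0.1366, 0.1142]
tcp_rot: [-0.706, -0.034, 0.035, 0.706]
contact_force: [-1.0, -0.1, -2.0]
opening: 0.631
```

```bash
python3 plan.py 0.5326 -0.2824 0.115 87 0.5326 -0.2824 0.055 87; python3 - <<'E'
from h import *
im=snap('wrist','w15'); print(w2px('w15',[[.672,.1367,.1165]]))
g=cv2.cvtColor(im,6); m=(g[230:330,215:290]<60).astype('uint8'); n,l,st,ce=cv2.connectedComponentsWithStats(m); print([(s.tolist(),(c+[215,230]).round(1).tolist()) for s,c in zip(st[1:],ce[1:]) if s[4]>30])
E
```

```text
t 30.85 pos [0.6717 0.1366 0.1142] a 95.65 tooly [-0.001 -0.    -1.   ] F [-1.  -0.1 -2. ] open 0.631 q [ 0.05  0.44  1.64  0.    1.06 -1.62]
wy 0.1510 (rows 0.8) shift [-0.117  -0.0008 -0.4257] n 9.0 per [-0.013  -0.0001 -0.0473]
wy -0.0000 (rows 0.0) shift [0.   0.06 0.  ] n 2.0 per [0.   0.03 0.  ]
[[251.2166467  283.12018597]]
[([18, 26, 38, 30, 894], [251.5, 270.2])]
```

Call:
{"api": "carry_out", "payload": {"moves": [[0,0.151,0,0,0,0,1],[0,0,0,-0.013,0,-0.0473,1],[0,0,0,-0.013,0,-0.0473,1],[0,0,0,-0.013,0,-0.0473,1],[0,0,0,-0.013,0,-0.0473,1],[0,0,0,-0.013,0,-0.0473,1],[0,0,0,-0.013,0,-0.0473,1],[0,0,0,-0.013,0,-0.0473,1],[0,0,0,-0.013,0,-0.0473,1],[0,0,0,-0.013,0,-0.0473,1]]}}

```text
time: 32.15
eef_pos: [0.5315, -0.2831, 0.1127]
tcp_rot: [-0.706, 0.019, -0.018, 0.708]
contact_force: [0.6, -0.3, -1.1]
opening: 0.636
```

Call:
{"api": "carry_out", "payload": {"moves": [[0,0,0,0,0.03,0,1],[0,0,0,0,0.02,0,1],[0,0,0,0,0.01,0,1],[0,0,0,0,0,0,1],[0,0,0,0,0,0,1]]}}

```text
time: 32.78
eef_pos: [0.534, -0.2822, 0.0556]
tcp_rot: [0.707, -0.018, 0.019, -0.707]
contact_force: [0.0, -0.4, -1.6]
opening: 0.637
```

```bash
python3 plan.py 0.5326 -0.2824 0.0362 87; python3 - <<'E'
from h import *
s=get_state(); zt=s['eef_pos'][2]-.0212+.018
im=snap('wrist','w16'); g=cv2.cvtColor(im,6); m=(g[230:330,215:290]<60).astype('uint8'); n,l,st,ce=cv2.connectedComponentsWithStats(m)
for q,c in zip(st[1:],ce[1:]):
    if q[4]>30: print(q,c+[215,230],px2w('w16',[c+[215,230]],zt),px2w('w16',[c+[215,230]],zt-.006))
cv2.imwrite('pics/w16b.png',cv2.resize(im,(800,600),interpolation=cv2.INTER_CUBIC))
E
```

```text
t 32.77 pos [ 0.534  -0.2822  0.0556] a 87.06 tooly [ 1.2e-03 -9.0e-04 -1.0e+00] F [ 0.  -0.4 -1.6] open 0.637 q [-0.65  0.36  1.87 -0.    0.91 -2.17]
wy 0.0011 (rows 0.0) shift [-0.0014  0.0194 -0.0003] n 1.0 per [-0.0014  0.0194 -0.0003]
[ 18  26  38  30 894] [251.56935123 270.21812081] [[ 0.53149411 -0.28203142  0.05236115]] [[ 0.53513024 -0.2822312   0.04636115]]
```

View pics/w16b.png

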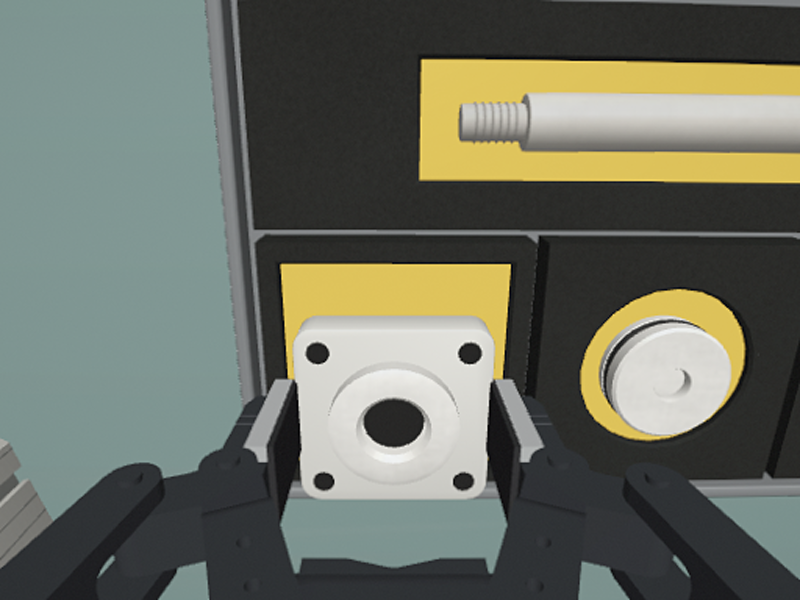

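The cap hangs level over the large square. The square's near corners are at (280,264) and (512,264), and the hole is at (394,422). The rod and piston look seated. I'll lower the cap.

Call:
{"api": "carry_out", "payload": {"moves": [[0,0,0,-0.0005,0.01,0,1],[0,0,0,0,0.006,0,1],[0,0,0,0,0.0022,0,1],[0,0,0,0,0,0,1],[0,0,0,0,0,0,1]]}}

```text
time: 33.45
eef_pos: [0.5328, -0.2824, 0.0365]
tcp_rot: [0.707, -0.018, 0.019, -0.707]
contact_force: [-0.1, -1.1, -2.0]
opening: 0.639
```

```bash
python3 plan.py 0.533 -0.2824 0.0362 87
```

```text
t 33.45 pos [ 0.5328 -0.2824  0.0365] a 87.00 tooly [ 4.e-04 -3.e-04 -1.e+00] F [-0.1 -1.1 -2. ] open 0.639 q [-0.66  0.39  1.88 -0.    0.87 -2.17]
wy 0.0000 (rows 0.0) shift [0.0002 0.0003 0.0001] n 1.0 per [0.0002 0.0003 0.0001]
```

Call:
{"api": "carry_out", "payload": {"moves": [[0,0,0,0,0.0006,0,1],[0,0,0,0,0,0,1],[0,0,0,0,0,0,1],[0,0,0,0,0,0,1]]}}

```text
time: 33.95
eef_pos: [0.5328, -0.2825, 0.0362]
tcp_rot: [0.707, -0.018, 0.019, -0.707]
contact_force: [-1.2, 0.5, 0.6]
opening: 0.636
```

Call:
{"api": "carry_out", "payload": {"moves": [[0,0,0,0,0,0,-0.4],[0,0,0,0,0,0,-0.5],[0,0,0,0,0,0,-0.6],[0,0,0,0,0,0,-0.6],[0,0,0,0,-0.01,0,-0.6],[0,0,0,0,-0.03,0,-0.6],[0,0,0,0,-0.05,0,-0.6],[0,0,0,0,-0.05,0,-0.6],[0,0,0,0,0,0,-0.6],[0,0,0,0,0,0,-0.6]]}}

```text
time: 35.2
eef_pos: [0.5325, -0.2822, 0.1762]
tcp_rot: [0.707, -0.018, 0.019, -0.707]
contact_force: [0.8, -0.4, -0.5]
opening: 0.804
```

```bash
python3 plan.py; python3 - <<'E'
from h import *
np.set_printoptions(precision=4,suppress=True)
im=snap('wrist','w17'); tp=snap('top','top2')
def blobs(nm,im,lo,hi,z,amin):
    m=cv2.inRange(cv2.cvtColor(im,cv2.COLOR_BGR2HSV),lo,hi); n,l,st,ce=cv2.connectedComponentsWithStats(m)
    for i in range(1,n):
        if amin<st[i,4]<20000: print(nm,st[i],px2w(nm,[ce[i]],z))
blobs('w17',im,(0,0,150),(180,50,255),.03,300)
g=cv2.cvtColor(im,6)
# cap hole: dark blob near predicted place
u,v=w2px('w17',[[.5326,-.2824,.033]])[0].astype(int); m=(g[v-40:v+40,u-40:u+40]<60).astype('uint8'); n,l,st,ce=cv2.connectedComponentsWithStats(m)
print('pred',u,v,[(s.tolist(),px2w('w17',[c+[u-40,v-40]],.033)) for s,c in zip(st[1:],ce[1:]) if s[4]>40])
# unchanged things in top view: difference before/after
d=cv2.absdiff(np.load('pics/top0.npz')['im'],tp).max(2)
for n,(x,y) in dict(short=(254,197),straight=(202,138),elbowNew=(338,180)).items(): print(n,'max diff',d[y-14:y+14,x-8:x+8].max())
E
```

```text
t 35.20 pos [ 0.5325 -0.2822  0.1762] a 87.00 tooly [ 2.e-04 -2.e-04 -1.e+00] F [ 0.8 -0.4 -0.5] open 0.804 q [-0.66  0.2   1.82 -0.    1.12 -2.17]
w17 [193  35 190  88 688] [[ 0.4276 -0.2708  0.03  ]]
w17 [ 276   72  191   17 3018] [[ 0.4558 -0.1837  0.03  ]]
w17 [197 124 294 100 588] [[ 0.5054 -0.2419  0.03  ]]
w17 [ 218  147   67   65 3737] [[ 0.5293 -0.2824  0.03  ]]
w17 [ 334  156   47   47 1683] [[ 0.5347 -0.1939  0.03  ]]
w17 [ 83 366  33  18 413] [[ 0.7365 -0.4518  0.03  ]]
pred 251 183 [([31, 31, 20, 18, 282], array([[ 0.5316, -0.2825,  0.033 ]])), ([0, 71, 80, 9, 404], array([[ 0.5654, -0.2853,  0.033 ]]))]
short max diff 14
straight max diff 12
elbowNew max diff 184
```

```bash
python3 - <<'E'
from h import *
im=np.load('pics/top2.npz')['im']; m=cv2.inRange(cv2.cvtColor(im,cv2.COLOR_BGR2HSV),(95,100,60),(112,255,255)); r=np.argwhere(m[165:200,315:345])
print('elbow ring at',px2w('top2',[r.mean(0)[::-1]+[315,165]],.037).round(4) if len(r) else None,len(r))
sign_off(); print(get_state()['time'])
E
```

```text
elbow ring at [[ 0.536  -0.0976  0.037 ]] 6
the job is handed in; nothing more can be done
the job is handed in; nothing more can be done
```

I put the elbow, long rod, piston and end cap each into its own recess and let go of all four. I then handed the job in at about 35 s, with the gripper open and about 16 cm above the tray. Sign-off gives no verdict, so the checks below are my own measurements.

**Positions after release:**

| Part | Offset from recess centre |
|---|---|
| Long rod | about 1 mm |
| Piston | 1–2 mm right after release; the last, rougher reading put it about 5 mm off (limit 14 mm) |
| End cap | about 1 mm |
| Elbow | standing; its ring was where it should be in the last top view |

**Left in place:** the short rod and straight fitting looked the same in the top view before and after.

**Not directly measured:** I had no image measurement of part height or tilt. That the parts sit on the recess floors rests on set-down heights matched to the pick-up heights. The contact force rose clearly only for the rod. For the elbow and piston I didn't read the force at touchdown, and for the cap it showed only a small change.

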